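# Fit the backup battery and close its hold-down strap

### The job

Fit the battery to the sloping chassis: stand it gently, terminals up, flat in its pocket between the two studs. Then lift the loose steel strap, swing it about the tall stud across the battery until its slot drops over the short stud, and leave it lying flat on top of the battery. Do not knock the meter, the solder reel or the screwdriver about.

Things in the scene. Friction and masses are not known exactly. Their poses are not given: they have to be found in the camera images.
- tray: Blue sheet-metal chassis plate, 340 x 260 mm, fixed on a stand; slopes 26 degrees, rising to the robot's left. Origin: on its upper face, middle of the battery pocket. x up the slope, y across it roughly towards the robot, z square out of the face. Face is z = 0, x = -190 to 150, y = -130 to 130 mm. A circuit board up to 30 mm high covers x = 83 to 141, y = -85 to 85 mm.
- pocket (a point): Middle of the battery pocket (= tray origin, tray axes). Its floor is the plate, 107 mm (x) by 50 mm (y) inside, within four blue lips 8 mm high and 2 mm thick.
- stud_pivot (a point): Foot of the tall stud (nearer the robot), at tray x = 0, y = +72, z = 0 mm. 8 mm thick, along tray z, end at z = 100 mm; a fixed washer and nut, 18 mm across, at z = 86 to 94.5 mm keep the strap on it.
- stud_short (a point): Tip of the short stud, at tray x = 0, y = -72, z = 66 mm. 8 mm thick, along tray z, last 4 mm tapered.
- strap: Loose flat steel strap, 194 x 30 x 6 mm, about 0.26 kg, threaded on the tall stud: slides along it and turns about it. Starts flat on the plate, pointing roughly down the slope and stays put. Origin: centre of its 12 mm hole, underside. x from hole to slot, z out of its upper face. At 80 mm above the plate it meets the nut. Fitted, its underside is at 52 mm, on the battery.
- strap_slot (a point): Centre of the strap's slot, underside, 144 mm along strap x from the hole. Slot 26 mm long (along the strap), 12 mm wide.
- strap_lip (a point): Top of the lip at the strap's far end: 176.5 mm along strap x, 28 mm above the underside. The lip is the strap's end turned up, 30 mm wide (strap y), 5 mm thick (strap x 174 to 179 mm). Good to grip across its 30 mm width.
- battery: Sealed battery, black case with grey top, 97 (x) x 43 (y) x 52 mm (z), about 0.57 kg; two brass terminals 7 mm high stand on the top at x = +-39 mm. It starts upright on the bench. Origin: centre of its underside. Either end may point up the slope.
- multimeter: Orange multimeter, 170 x 82 x 44 mm, lying on the bench. Bystander. Origin: centre of its underside.
- solder_reel: Bare metal solder reel, 54 mm across, 58 mm high, standing on the bench. Bystander. Origin: centre of its underside.
- screwdriver: Screwdriver, 190 mm long, lying on the bench to the left. Bystander. Origin: middle of its underside.
Mind the look-alikes: they are no part of the job. Several things have the shape of the strap; the one meant has the colours described above.

How it is judged (in metres and radians):
On the way:
1. the battery stands flat in its pocket (z of battery in the frame of tray between -0.003 and 0.003 m and x of battery in the frame of tray between -0.008 and 0.008 m and y of battery in the frame of tray between -0.008 and 0.008 m and angle between the z axis of battery and the z axis of tray, either way round below 0.06 rad and angle between battery's own z axis and vertical below 1 rad), for 0.2 s.
At the end, for the whole second after the job is handed in: Battery upright, within 3 mm of the pocket floor, 8 mm of its middle (along, across), 0.06 rad of flat; strap flat on it (0.06 rad, underside 47 to 57 mm above the plate) with the short stud in its slot (slot centre within 6 mm across, 14 mm along the strap); both at rest (all of step 1 and x of strap_slot in the frame of tray between -0.006 and 0.006 m and y of strap_slot in the frame of tray between -0.086 and -0.058 m and z of strap_slot in the frame of tray between 0.047 and 0.057 m and angle between the z axis of strap and the z axis of tray, either way round below 0.06 rad and linear speed of each of strap, battery below 0.02 m/s); the robot touches nothing.
It fails at once if a bystander is pushed more than 40 mm (distance of any of multimeter, solder_reel, screwdriver from where it was at the start of the episode above 0.04 m).
It fails at once if the battery is dropped or banged into the chassis (over 60 N) (contact force between battery and tray above 60 N).
It also fails if it takes over 70 s, if anything falls off the work surface, if the arm or the gripper's body presses on something with over 40 N, if the wrist force passes 120 N, or if a joint passes its speed limit or range.

### The arm

A 6-joint arm with a two-finger parallel gripper is mounted at the origin on the work surface. World frame = base frame: x ahead of the robot, y to its left, z up, the work surface at z = 0. Lengths are in mm, angles in rad, forces in N, time in s.
With the tool pointing down it reaches from about 300 to 875 mm from the base axis. Payload 6.4 kg.
Tool frame: the origin (TCP) lies on the centre line of the jaws, within the pads' length; the fingertips stand 14 mm ahead of it and the grasp point (between the pads) lies 5 mm behind it (tip_reach is the z of the fingertips in the tool frame, in mm); z points along the fingers, y is the line along which they close (so a half turn about z gives the same grasp; the last joint's range is limited). The gripper opens to 88 mm and grips with 3 to 60 N. Pads are 18 mm wide; open, the fingers measure 123 mm over their backs; the gripper's body (75 mm by 187 mm) begins 45 mm behind the grasp point.
Start: joints at [-1.481, 0.181, 1.607, -0, 1.354, -0.206], TCP at [167.632, -550.037, 252.714] pointing down, gripper open.
Joint ranges: [-2.99, 2.99], [-0.89, 2.07], [0.3, 2.58], [-1.14, 4.28], [0, 2.63], [-3.12, 3.12]. Speed limits (rad/s): [2.57, 2.57, 3.01, 3.14, 3.14, 3.14].

### API

Orientations are given as a unit quaternion [x, y, z, w].
In Python, from rig import * gives the robot as it stands. The module is installed in compiled form; this text tells all that it offers.
- The arm moves only by the shell command python3 -m creep 'ROWS' [FORCE]. ROWS is JSON, a list of rows, each a list of 3 entries, a list of its own where there are three numbers: the shift along the world's x, y, z in cm, then the turn, a rotation vector about the world's x, y, z in rad, then the opening, from -1 (shut) to 1 (fully open). In form: [[[dx, dy, dz], [wx, wy, wz], gripper], ...]. A call has 1 to 12 rows; each row is the pose to reach, as a shift and turn from the pose commanded when the call began; what a row does not reach only later rows make up. A row lasts 1/10 s, in which the tool goes at most 50 mm and 8.59 degrees, less where a joint would pass 70% of its speed; a pose out of reach is approached as far as the arm can. A call with a gripper value outside its range is refused whole. The fingers move at their own pace and stop on an object; FORCE is the grip in N (left out, the last holds). Time passes only in rows, so rows that repeat a pose let the fingers close. It gives the time, the measured TCP pose, the force, the opening and the grip force at its end, in the units of the state.
- get_state(): the state, without advancing time (a new reading comes with each control period).
- get_image(name): name is "side" or "top" or "wrist"; returns a dict with "pixels" (420x560x3 uint8, red, green, blue), "K" (3x3 intrinsics, pixels), "cam_to_world" (4x4, takes a point from camera to world coordinates); the wrist camera has in their place "T_tool_cam" (4x4, takes a point from camera to tool coordinates, whose origin is the TCP and whose axes are the flange's). Camera axes: x right, y down, z forward; pixel columns grow to the right and rows downward; lengths in mm; the calibration is good to about 2 mm. A picture is of the moment at which its call begins: read the wrist's pose just before it. There is no depth.
- sign_off(): hands the job in; it is judged then, once.
The state is a dict: "clock": time; "q": joint angles; "qd": joint speeds; "joint_efforts": joint torques, N m; "ee_pos": TCP position; "tcp_rot": TCP orientation; "ft_force": force on the tool from outside, world axes, zero at the start; "moment": the same for the moment, N m; "opening": finger opening in mm; "grip_force": force on a finger pad.
Only numpy, scipy, OpenCV 4.12 (cv2) and the standard library are available. Lean on these libraries where they do the work, as an engineer would, in place of code of your own. Each camera call takes 0.05 s, during which the arm holds its last target. There are 200 camera calls.

## Working session

There is one attempt and no reset: what is moved stays moved. The work goes in short steps, Python scripts to look and compute and a shell command to move; the robot and the scene stay as the last step left them, time stands still between calls to the robot, and variables do not carry over. Pictures are saved under pics/ and viewed, at most 10 in all, crops included, and the job is handed in when it is done.

```bash
mkdir -p pics; ls
python3 - <<'E'
from rig import *
import cv2,numpy as np,json
s=get_state();print({k:np.round(v,3).tolist() for k,v in s.items()})
for n in("side","top"):
    d=get_image(n);cv2.imwrite(f"pics/{n}0.png",d["pixels"][:,:,::-1])
    print(n,np.round(d["K"],1).tolist(),np.round(d["cam_to_world"],4).tolist())
    np.savez(f"{n}0.npz",**d)
s=get_state();d=get_image("wrist");print(d["K"],d["T_tool_cam"])
E
```

```text
pics
{'clock': 0.0, 'q': [-1.481, 0.182, 1.608, 0.0, 1.354, -0.206], 'qd': [0.002, -0.001, -0.001, -0.001, -0.0, -0.0], 'joint_efforts': [0.0, -43.387, -34.185, 0.07, 0.038, -0.0], 'ee_pos': [167.583, -549.517, 251.833], 'tcp_rot': [0.989, 0.147, 0.0, -0.001], 'ft_force': [0.158, -0.719, -0.288], 'moment': [-0.033, -0.052, -0.026], 'grip_force': 0.0, 'opening': 88.035}
side [[442.4, 0.0, 274.5], [0.0, 442.4, 204.3], [0.0, 0.0, 1.0]] [[-0.99, -0.0543, 0.13, 377.1684], [-0.1386, 0.5393, -0.8306, 1143.4982], [-0.025, -0.8404, -0.5414, 856.5455], [0.0, 0.0, 0.0, 1.0]]
top [[496.5, 0.0, 285.9], [0.0, 496.5, 216.4], [0.0, 0.0, 1.0]] [[0.0155, -0.9836, 0.1797, 301.3081], [-0.9998, -0.013, 0.0152, -1.4371], [-0.0126, -0.1799, -0.9836, 1635.6315], [0.0, 0.0, 0.0, 1.0]]
[[368.02043634   0.         284.08467229]
 [  0.         368.02043634 206.64475078]
 [  0.           0.           1.        ]] [[-7.15703393e-04 -9.63912525e-01 -2.66218205e-01  6.77422064e+01]
 [ 9.99999101e-01 -9.91709797e-04  9.02337783e-04 -3.46274071e-01]
 [-1.13378589e-03 -2.66217320e-01  9.63912368e-01 -1.32786199e+02]
 [ 0.00000000e+00  0.00000000e+00  0.00000000e+00  1.00000000e+00]]
```

View pics/side0.png

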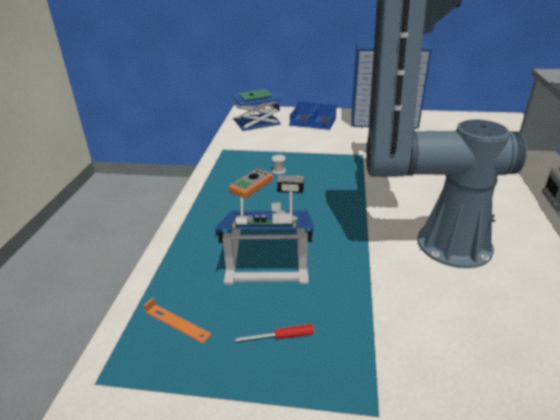

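View pics/top0.png

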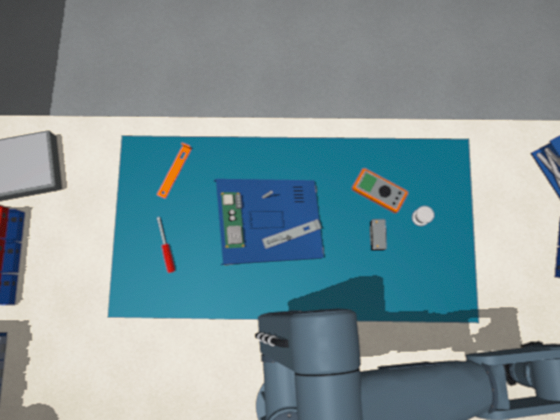

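Side: orange look-alike strap (178,322), screwdriver (275,333), tray (265,225), battery (290,184), meter (251,182), reel (278,163). Top: orange strap (174,170), steel strap on the plate (291,234), battery (378,235), reel (423,215), meter (380,190). I want the steel one threaded on the stud. Here is the close crop.

Run:
```python
import cv2,numpy as np
im=cv2.imread("pics/top0.png")[165:285,205:400]
cv2.imwrite("pics/crop1.png",cv2.resize(im,None,fx=4,fy=4,interpolation=cv2.INTER_CUBIC))
```

```text
(no output)
```

View pics/crop1.png

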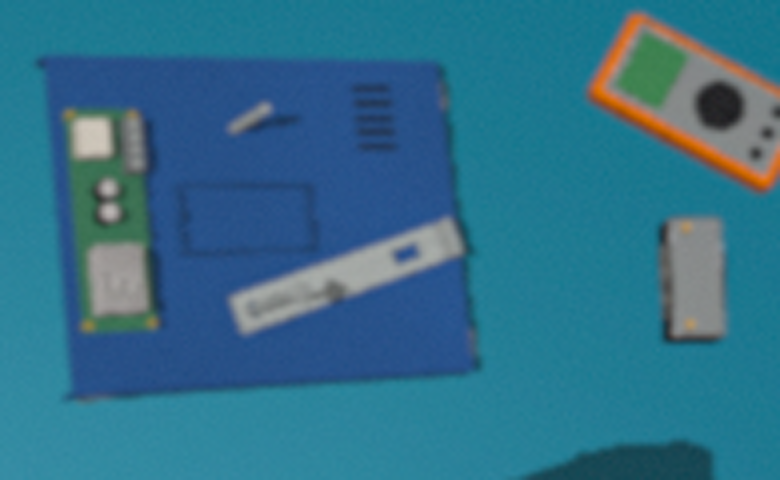

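Crop: steel strap lies with its hole at crop (255,305), slot at (405,253) and lip at (455,238). The pocket outline is (180,185)-(316,252), the short stud tip about (233,130), and the battery at (695,280) with brass terminals. The choice is confirmed. Next I measure.

```bash
cat > h.py <<'E'
import numpy as np,cv2
from scipy.optimize import least_squares
from scipy.spatial.transform import Rotation as R
def proj(c,P):
    T=np.linalg.inv(c["cam_to_world"]);p=np.atleast_2d(P)@T[:3,:3].T+T[:3,3];p=p@c["K"].T;return p[:,:2]/p[:,2:]
def ray(c,uv,Twc=None):
    T=c["cam_to_world"] if Twc is None else Twc
    d=T[:3,:3]@np.linalg.solve(c["K"],[*uv,1.]);return T[:3,3],d/np.linalg.norm(d)
def onplane(c,uv,p0,n,Twc=None):
    o,d=ray(c,uv,Twc);return o+d*(np.dot(np.subtract(p0,o),n)/np.dot(d,n))
a=np.radians(26)
def trayR(yaw):  # x up slope(+y world), y toward robot(-x)
    x=np.array([0,np.cos(a),np.sin(a)]);y=np.array([-1.,0,0]);return R.from_euler('z',yaw).as_matrix()@np.c_[x,y,np.cross(x,y)]
def quad(m):
    cs,_=cv2.findContours(m,cv2.RETR_EXTERNAL,cv2.CHAIN_APPROX_NONE);c=max(cs,key=cv2.contourArea);h=cv2.convexHull(c)
    for e in np.arange(1,20,.5):
        q=cv2.approxPolyDP(h,e,True)
        if len(q)<=4:break
    q=q[:,0].astype(float);pts=c[:,0].astype(float);L=[]
    for i in range(len(q)):
        A,B=q[i],q[(i+1)%len(q)];t=(B-A)/np.linalg.norm(B-A);n=np.array([-t[1],t[0]])
        s=(pts-A)@t;d=(pts-A)@n;k=(abs(d)<2.5)&(s>6)&(s<np.linalg.norm(B-A)-6)
        vx,vy,x0,y0=cv2.fitLine(pts[k].astype(np.float32),cv2.DIST_HUBER,0,.01,.01)[:,0];L.append(np.cross([x0,y0,1],[x0+vx,y0+vy,1]))
    out=[]
    for i in range(len(q)):
        p=np.cross(L[i-1],L[i]);out.append(p[:2]/p[2])
    return np.array(out),cv2.contourArea(c)
E
python3 - <<'E'
from h import *
t=np.load("top0.npz");s=np.load("side0.npz")
im=t["pixels"];hsv=cv2.cvtColor(im,cv2.COLOR_RGB2HSV)
print("hsv tray,mat,batt",hsv[246,235],hsv[280,340],hsv[235,378],hsv[230,330])
print(hsv[200,285])
blue=cv2.inRange(hsv,(104,90,50),(125,255,255));blue[:,:205]=0;blue[:,345:]=0;blue[:165]=0;blue[285:]=0
blue=cv2.morphologyEx(blue,cv2.MORPH_CLOSE,np.ones((9,9)))
q,A=quad(blue);print(q,A)
b=cv2.inRange(hsv,(0,0,90),(180,70,255));b[:,:362]=0;b[:,400:]=0;b[:212]=0;b[260:]=0
q,A=quad(b);print("batt",q,A);bt=np.array([onplane(t,x,[0,0,52],[0,0,1]) for x in q]);print(bt.round(1),bt.mean(0),np.linalg.norm(np.diff(bt,axis=0),axis=1))
E
```

```text
hsv tray,mat,batt [ 74 123 114] [ 96 190 152] [ 90   5 141] [ 96 196 148]
[107 183 141]
[[216.49380916 180.        ]
 [313.52583321 180.        ]
 [322.63213664 256.66494365]
 [223.69197403 263.43507529]] 7841.0Traceback (most recent call last):
  File "<stdin>", line 10, in <module>
  File "h.py", line 23, in quad
    vx,vy,x0,y0=cv2.fitLine(pts[k].astype(np.float32),cv2.DIST_HUBER,0,.01,.01)[:,0];L.append(np.cross([x0,y0,1],[x0+vx,y0+vy,1]))
                ~~~~~~~~~~~^^^^^^^^^^^^^^^^^^^^^^^^^^^^^^^^^^^^^^^^^^^^^^^^^^^^
cv2.error: OpenCV(4.12.0) /io/opencv/modules/imgproc/src/linefit.cpp:50: error: (-215:Assertion failed) count > 0 in function 'fitLine2D_wods'
```

Run:
```python
from h import *
t=np.load("top0.npz");s=np.load("side0.npz")
q=np.array([[216,180.3],[314.8,180.8],[324,257.3],[223.3,264]])
W=np.array([[150,-130,0],[-190,-130,0],[-190,130,0],[150,130,0]])
f=lambda p:(proj(t,W@trayR(p[3]).T+p[:3])-q).ravel()
r=least_squares(f,[450,20,200,0]);print(r.x,r.fun.round(1))
np.save("tray0.npy",r.x);T=trayR(r.x[3]);o=r.x[:3]
print(T.round(3))
print("side corners",proj(s,W@T.T+o).round(0).tolist())
for n,p in dict(pocket=[0,0,0],piv=[0,72,100],sh=[0,-72,66]).items(): w=T@p+o;print(n,w.round(0),proj(t,w).round(0),proj(s,w).round(0))
for uv in((268.75,241.25),(306.25,228.2),(317.5,225)):
    print("strap",(T.T@(onplane(t,uv,o+6*T[:,2],T[:,2])-o)).round(0))
im=t["pixels"];hsv=cv2.cvtColor(im,cv2.COLOR_RGB2HSV)
b=cv2.inRange(hsv,(0,0,90),(180,90,255));b[:,:362]=0;b[:,400:]=0;b[:212]=0;b[260:]=0
c=max(cv2.findContours(b,0,1)[0],key=cv2.contourArea);rr=cv2.minAreaRect(c);print(rr)
bt=np.array([onplane(t,x,[0,0,52],[0,0,1]) for x in cv2.boxPoints(rr)]);print(bt.round(1),bt.mean(0),np.linalg.norm(np.diff(bt,axis=0),axis=1))
```

```text
[5.68003953e+02 8.44589210e+01 1.08116965e+02 1.26723385e-01] [ 0.3 -0.9 -0.7 -0.2 -0.2  0.5  0.6  0.5]
[[-0.114 -0.992  0.055]
 [ 0.892 -0.126 -0.435]
 [ 0.438  0.     0.899]]
side corners [[215.0, 230.0], [231.0, 212.0], [307.0, 211.0], [314.0, 229.0]]
pocket [568.  84. 108.] [[266. 220.]] [[267. 220.]]
piv [502.  32. 198.] [[282. 237.]] [[291. 186.]]
sh [643.  65. 167.] [[272. 192.]] [[242. 199.]]
strap [ 1. 68.  6.]
strap [-136.   31.    6.]
strap [-179.   22.    6.]
((377.7188720703125, 234.0339813232422), (30.449495315551758, 15.680837631225586), 87.51044464111328)
[[ 585.2 -246.3   52. ]
 [ 588.1 -296.8   52. ]
 [ 489.4 -299.    52. ]
 [ 486.5 -249.    52. ]] [ 537.32466163 -272.78602748   52.        ] [50.63611488 98.76606737 50.07544955]
```

Tray fit residual is under 1 px. The stud, slot and lip come out at their expected tray coordinates, and the battery measures about 99x50 including some side face. I move above the battery for a closer look with the wrist camera.

```bash
python3 -m creep '[[[4.5,3.4,0],[0,0,-0.03],1],[[9,6.8,0],[0,0,-0.06],1],[[13.5,10.1,0],[0,0,-0.1],1],[[18,13.5,0],[0,0,-0.14],1],[[22.5,16.9,0],[0,0,-0.18],1],[[27,20.2,0],[0,0,-0.21],1],[[31.5,23.6,0],[0,0,-0.24],1],[[35,26.2,0],[0,0,-0.275],1],[[37,27.7,0],[0,0,-0.275],1],[[37,27.7,0],[0,0,-0.275],1],[[37,27.7,0],[0,0,-0.275],1],[[37,27.7,0],[0,0,-0.275],1]]' 40
cat >> h.py <<'E'
def wrist(name):
    from rig import get_state,get_image
    s=get_state();d=get_image("wrist");M=np.eye(4);M[:3,:3]=R.from_quat(s["tcp_rot"]).as_matrix();M[:3,3]=s["ee_pos"]
    d["cam_to_world"]=M@d["T_tool_cam"];cv2.imwrite(f"pics/{name}.png",d["pixels"][:,:,::-1]);np.savez(f"{name}.npz",**d);return s,d
E
python3 - <<'E'
from h import *
s,d=wrist("w1");print(s["clock"],s["q"],s["ee_pos"],s["tcp_rot"])
E
```

```text
clock: 1.35
ee_pos: [536.8, -273.5, 252.2]
tcp_rot: [1.0, 0.01, -0.001, -0.0]
ft_force: [-0.1, -0.1, -0.4]
opening: 88.1
grip_force: 0.0
1.35 [-6.67662019e-01  2.42280387e-01  1.53482833e+00 -6.94478121e-04
  1.36550875e+00  8.82379531e-01] [ 536.82845643 -273.51120387  252.24479166] [ 9.99945227e-01  1.04481548e-02 -6.12278798e-04 -5.66906717e-05]
```

View pics/w1.png

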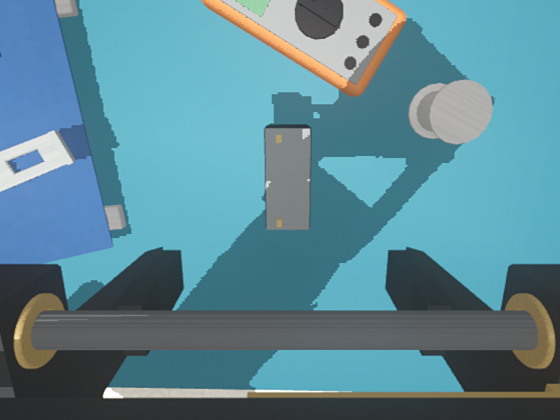

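Wrist view: battery top at columns 265-311, rows 128-229, terminals (279,139) and (279,224), upright and clear of the meter and reel. Compute its pose.

Run:
```python
from h import *
d=np.load("w1.npz");hsv=cv2.cvtColor(d["pixels"],cv2.COLOR_RGB2HSV)
b=cv2.inRange(hsv,(0,0,90),(180,60,255));b[:110]=0;b[240:]=0;b[:,:255]=0;b[:,:][:,330:]=0
b=cv2.morphologyEx(b,cv2.MORPH_CLOSE,np.ones((7,7)))
c=max(cv2.findContours(b,0,1)[0],key=cv2.contourArea);rr=cv2.minAreaRect(c);print(rr)
bt=np.array([onplane(d,x,[0,0,52],[0,0,1]) for x in cv2.boxPoints(rr)]);e=np.diff(bt,axis=0);print(bt.round(1),bt.mean(0),np.linalg.norm(e,axis=1),np.degrees(np.arctan2(e[:,1],e[:,0])))
for n,k in(("x",0),):print([onplane(d,x,[0,0,59],[0,0,1]).round(1) for x in((279,139),(279,224))])
```

```text
((287.4999694824219, 178.5), (44.99999237060547, 100.99998474121094), -0.0)
[[ 489.9 -256.3   52. ]
 [ 584.4 -255.7   52. ]
 [ 585.2 -295.6   52. ]
 [ 490.7 -299.3   52. ]] [ 537.52781212 -276.73697892   52.        ] [94.48902062 39.88458945 94.50624536] [   0.36259002  -88.84645286 -177.76610248]
[array([ 575.6, -268.4,   59. ]), array([ 497.5, -269.7,   59. ])]
```

```bash
python3 -m creep '[[[0,-0.4,-5],[0,0,0],1],[[0,-0.4,-10],[0,0,0],1],[[0,-0.4,-15],[0,0,0],1],[[0,-0.4,-18],[0,0,0],1],[[0,-0.4,-19.9],[0,0,0],1],[[0,-0.4,-19.9],[0,0,0],1],[[0,-0.4,-19.9],[0,0,0],0],[[0,-0.4,-19.9],[0,0,0],-1],[[0,-0.4,-19.9],[0,0,0],-1],[[0,-0.4,-19.9],[0,0,0],-1],[[0,-0.4,-19.9],[0,0,0],-1],[[0,-0.4,-19.9],[0,0,0],-1]]' 50; python3 -m creep '[[[0,0,0],[0,0,0],-1],[[0,0,0],[0,0,0],-1],[[0,0,0],[0,0,0],-1]]'
```

```text
clock: 2.6
ee_pos: [537.8, -276.7, 54.1]
tcp_rot: [1.0, 0.01, 0.0, -0.0]
ft_force: [-0.0, 1.5, 2.1]
opening: 42.5
grip_force: 38.0
clock: 2.9
ee_pos: [537.8, -276.7, 54.2]
tcp_rot: [1.0, 0.011, 0.0, -0.0]
ft_force: [-1.3, 3.9, 4.5]
opening: 42.0
grip_force: 50.0
```

```bash
python3 -m creep '[[[0,0,2],[0,0,0],-1],[[0,0,6],[0,0,0],-1],[[0,0,11],[0,0,0],-1],[[0,0,16],[0,0,0],-1],[[0,0,21],[0,0,0],-1],[[0,0,25],[0,0,0],-1],[[0,0,25],[0,0,0],-1]]'
python3 - <<'E'
from h import *
from rig import get_state
p=np.load("tray0.npy");T=trayR(p[3]);s=get_state()
Rt=np.c_[T[:,0],-T[:,1],-T[:,2]]
Rc=R.from_quat([1,0.0104,0,0]).as_matrix()
print("rotvec",R.from_matrix(Rt@Rc.T).as_rotvec(),"target",T@[0,0,54+110]+p[:3],s["ee_pos"],R.from_quat(s["tcp_rot"]).as_rotvec())
E
```

```text
clock: 3.6
ee_pos: [539.7, -278.7, 310.0]
tcp_rot: [1.0, 0.01, 0.004, 0.004]
ft_force: [0.7, -0.5, -4.6]
opening: 41.6
grip_force: 50.0
rotvec [ 0.38677326 -0.33354506  1.64488929] target [577.09009623  13.14253805 255.51918823] [ 539.73408514 -278.74937156  310.03889111] [3.13424345 0.03277125 0.01318256]
```

```bash
python3 -m creep '[[[0.3,2.4,0],[0.032,-0.028,0.137],-1],[[0.7,4.8,0],[0.064,-0.056,0.274],-1],[[1,7.3,0],[0.097,-0.083,0.411],-1],[[1.3,9.7,0],[0.129,-0.111,0.548],-1],[[1.6,12.1,0],[0.161,-0.139,0.685],-1],[[2,14.5,0],[0.193,-0.167,0.822],-1],[[2.3,16.9,0],[0.226,-0.195,0.96],-1],[[2.6,19.3,-1],[0.258,-0.222,1.097],-1],[[3,21.7,-2],[0.29,-0.25,1.234],-1],[[3.3,24.1,-3],[0.322,-0.278,1.371],-1],[[3.6,26.6,-4],[0.355,-0.306,1.508],-1],[[3.95,29,-4.8],[0.387,-0.334,1.645],-1]]'; python3 -m creep '[[[0,0,0],[0,0,0],-1],[[0,0,0],[0,0,0],-1],[[0,0,0],[0,0,0],-1],[[0,0,0],[0,0,0],-1]]'
python3 - <<'E'
from h import *
s,d=wrist("w2");print(s["clock"],s["q"].round(3) if hasattr(s["q"],"round") else s["q"],s["ee_pos"])
p=np.load("tray0.npy");T=trayR(p[3])
W=np.array([[53.5,-25,8],[-53.5,-25,8],[-53.5,25,8],[53.5,25,8],[0,72,100],[0,-72,66],[-190,-130,0],[-190,130,0],[150,-130,0],[150,130,0]])
print(proj(d,W@T.T+p[:3]).round(0).tolist())
E
```

```text
clock: 4.8
ee_pos: [575.5, 14.0, 251.5]
tcp_rot: [0.642, 0.732, 0.148, -0.171]
ft_force: [-0.1, -0.4, -6.8]
opening: 42.1
grip_force: 50.0
clock: 5.2
ee_pos: [577.1, 12.1, 255.5]
tcp_rot: [0.645, 0.731, 0.149, -0.169]
ft_force: [0.3, -0.2, -5.7]
opening: 42.5
grip_force: 50.0
5.2 [-0.391  0.27   1.556  0.391  1.553 -0.57 ] [577.06977917  12.11687316 255.54094504]
[[317.0, 124.0], [314.0, 254.0], [255.0, 254.0], [252.0, 124.0], [158.0, 230.0], [395.0, 212.0], [420.0, 381.0], [150.0, 382.0], [465.0, -14.0], [103.0, -14.0]]
```

View pics/w2.png

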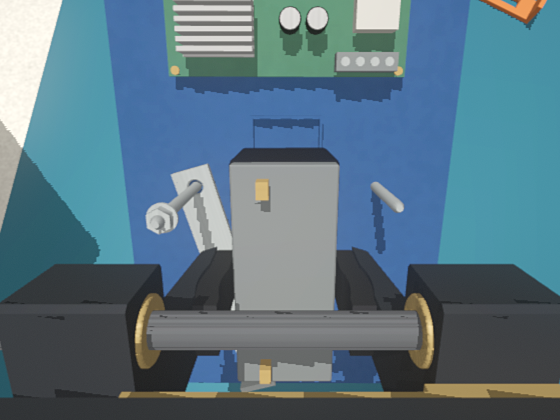

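Wrist view: the upper pocket lip is at about row 120, cols 254-320 (predicted row 124, 252-317). The tall stud tip is near (157,224) and the short stud tip near (397,206). So the estimate is a few mm off, and I zoom in to refine.

Run:
```python
import cv2
im=cv2.imread("pics/w2.png")
a=cv2.resize(im[108:168,232:352],None,fx=5,fy=5,interpolation=2)
b=cv2.resize(im[168:248,135:235],None,fx=3,fy=3,interpolation=2);c=cv2.resize(im[168:248,345:445],None,fx=3,fy=3,interpolation=2)
cv2.imwrite("pics/crop2.png",cv2.vconcat([a,cv2.hconcat([b,c])]))
```

```text
(no output)
```

View pics/crop2.png

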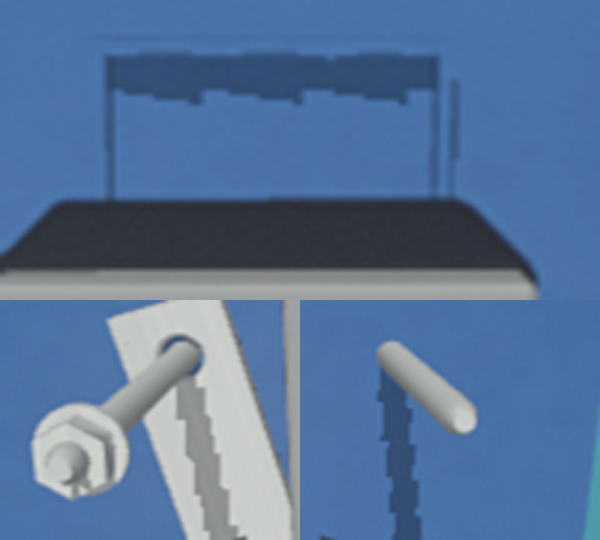

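Run:
```python
from h import *
d=dict(np.load("w2.npz"));t=np.load("top0.npz");p0=np.load("tray0.npy")
W=np.array([[53.5,25,8],[53.5,-25,8],[0,72,100],[0,-72,66],[0,72,6],[0,-72,0]])
q=np.array([[253,118.7],[320,118.7],[157.7,223],[399.3,207.3],[196,185.5],[375,185]])
Wt=np.array([[150,-130,0],[-190,-130,0],[-190,130,0],[150,130,0]]);qt=np.array([[216,180.3],[314.8,180.8],[324,257.3],[223.3,264]])
f=lambda p:(proj(d,W@trayR(p[3]).T+p[:3])-q).ravel()
g=lambda p:np.r_[f(p),(proj(t,Wt@trayR(p[3]).T+p[:3])-qt).ravel()]
for h in(f,g):
    r=least_squares(h,p0);print(r.x.round(3),r.fun.round(1).tolist())
np.save("tray1.npy",least_squares(f,p0).x)
# battery in tool frame
C=d["T_tool_cam"];c=dict(K=d["K"],cam_to_world=C)
for z in (2.2,-54.2+108.4):
  print(z,proj(c,[[48.5,-21.5,z],[48.5,21.5,z]]).round(1).tolist())
```

```text
[5.69058e+02 8.73190e+01 1.12974e+02 1.22000e-01] [0.7, -0.7, -0.1, -0.5, -0.3, 0.1, -0.3, -0.1, 0.4, 1.0, -0.3, 0.4]
[5.69001e+02 8.72100e+01 1.13008e+02 1.23000e-01] [0.5, -0.6, -0.3, -0.5, -0.3, 0.4, -0.4, -0.1, 0.3, 1.2, -0.4, 0.4, -0.7, -1.8, -1.3, -0.7, -1.1, 0.3, -0.8, -0.1]
2.2 [[227.4, 162.3], [344.3, 162.2]]
54.2 [[242.6, 146.6], [327.9, 146.6]]
```

Run:
```python
from h import *
from rig import get_state
p=np.load("tray1.npy");T=trayR(p[3]);s=get_state();Rt=np.c_[T[:,0],-T[:,1],-T[:,2]]
Rc=R.from_quat(s["tcp_rot"]).as_matrix()
print("rot err",R.from_matrix(Rt@Rc.T).as_rotvec().round(4),"tray pos",(T.T@(s["ee_pos"]-p[:3])).round(2),T[:,2])
for h in(54.2+30,54.2+12): print(((T@[0,0,h]+p[:3])-s["ee_pos"]).round(2)/10)
```

```text
rot err [ 0.0003  0.0004 -0.0035] tray pos [ -5.36   1.09 161.52] [ 0.05315207 -0.4351369   0.89879405]
[-0.361  3.856 -6.715]
[-0.457  4.639 -8.333]
```

```bash
python3 -m creep '[[[-0.12,1.2,-2.2],[0,0,-0.003],-1],[[-0.24,2.6,-4.5],[0,0,-0.003],-1],[[-0.36,3.86,-6.7],[0,0,-0.003],-1],[[-0.41,4.25,-7.5],[0,0,-0.003],-1],[[-0.46,4.64,-8.3],[0,0,-0.003],-1],[[-0.46,4.64,-8.3],[0,0,-0.003],-1],[[-0.46,4.64,-8.3],[0,0,-0.003],-1]]'
python3 - <<'E'
from h import *
s,d=wrist("w3");p=np.load("tray1.npy");T=trayR(p[3])
print("tray pos",(T.T@(s["ee_pos"]-p[:3])).round(2),s["ft_force"])
im=d["pixels"][:,:,::-1]
cv2.imwrite("pics/w3c.png",cv2.resize(im[60:300,140:420],None,fx=2.4,fy=2.4,interpolation=2))
W=np.array([[53.5,25,8],[53.5,-25,8],[0,72,100],[0,-72,66]]);print(proj(d,W@T.T+p[:3]).round(0).tolist())
E
```

```text
clock: 5.95
ee_pos: [573.3, 58.7, 173.7]
tcp_rot: [0.645, 0.73, 0.149, -0.168]
ft_force: [-0.2, -0.9, -6.0]
opening: 42.0
grip_force: 50.0
tray pos [ 0.65 -0.7  67.2 ] [-0.20944599 -0.87938776 -6.00431034]
[[235.0, 137.0], [333.0, 137.0], [53.0, 336.0], [463.0, 285.0]]
```

View pics/w3c.png

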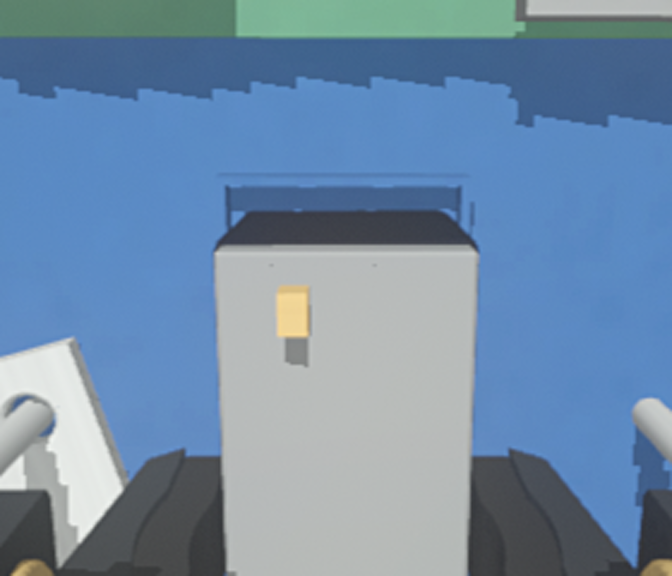

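The battery sits centred over the pocket: the lip spans cols 235-332 as predicted, and the battery's leading bottom edge is at row 148, inside the lip edge at row 138. Lowering.

```bash
python3 -m creep '[[[-0.06,0.19,-0.46],[0,0,0],-1],[[-0.12,0.38,-0.92],[0,0,0],-1],[[-0.12,0.38,-0.92],[0,0,0],-1],[[-0.12,0.38,-0.92],[0,0,0],-1]]'; python3 -m creep '[[[-0.005,0.045,-0.09],[0,0,0],-1],[[-0.01,0.09,-0.18],[0,0,0],-1],[[-0.01,0.09,-0.18],[0,0,0],-1]]'
python3 - <<'E'
from h import *
from rig import get_state
s=get_state();p=np.load("tray1.npy");T=trayR(p[3]);print("tray pos",(T.T@(s["ee_pos"]-p[:3])).round(2),T.T@s["ft_force"])
E
```

```text
clock: 6.4
ee_pos: [571.8, 62.8, 163.8]
tcp_rot: [0.645, 0.73, 0.149, -0.168]
ft_force: [1.0, -3.1, -3.3]
opening: 41.7
grip_force: 50.0
clock: 6.7
ee_pos: [571.9, 62.8, 163.7]
tcp_rot: [0.645, 0.731, 0.149, -0.168]
ft_force: [-4.7, -7.8, 8.8]
opening: 42.2
grip_force: 50.0
tray pos [ 0.08  0.2  56.41] [-2.58189108  5.59392388 11.08963912]
```

```bash
python3 -m creep '[[[0,0,0],[0,0,0],-0.02],[[0,0,0],[0,0,0],0.1],[[0,0,0],[0,0,0],0.3],[[0,0,0],[0,0,0],0.3],[[0,0,0],[0,0,0],0.3]]'; python3 -m creep '[[[0.1,-0.87,1.8],[0,0,0],0.3],[[0.21,-1.74,3.6],[0,0,0],0.3],[[0.42,-3.5,7.2],[0,0,0],0.3],[[0.64,-5.2,10.8],[0,0,0],0.3],[[0.64,-5.2,10.8],[0,0,0],1],[[0.64,-5.2,10.8],[0,0,0],1]]'
python3 - <<'E'
from h import *
s,d=wrist("w4");p=np.load("tray1.npy");T=trayR(p[3]);print((T.T@(s["ee_pos"]-p[:3])).round(2))
W=np.array([[48.5,21.5,52],[48.5,-21.5,52],[-48.5,-21.5,52],[-48.5,21.5,52],[53.5,25,8],[53.5,-25,8]]);print(proj(d,W@T.T+p[:3]).round(0).tolist())
E
```

```text
clock: 7.2
ee_pos: [571.1, 64.4, 161.6]
tcp_rot: [0.645, 0.73, 0.149, -0.169]
ft_force: [-0.1, -0.4, 0.3]
opening: 57.3
grip_force: 0.0
clock: 7.8
ee_pos: [578.0, 11.7, 270.3]
tcp_rot: [0.645, 0.73, 0.149, -0.168]
ft_force: [-0.4, -0.4, -0.7]
opening: 71.1
grip_force: 0.0
[  0.51   0.26 174.8 ]
[[254.0, 136.0], [317.0, 136.0], [313.0, 267.0], [256.0, 267.0], [254.0, 125.0], [316.0, 125.0]]
```

View pics/w4.png

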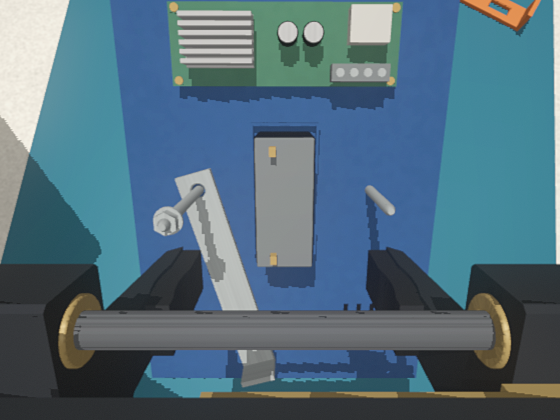

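The battery is seated: its top corners (254,137), (314,137), (313,267), (256,267) fall on the predicted fitted positions. Now the strap angle.

Run:
```python
from h import *
d=np.load("w4.npz");p=np.load("tray1.npy");T=trayR(p[3]);o=p[:3]
hsv=cv2.cvtColor(d["pixels"],cv2.COLOR_RGB2HSV)
m=cv2.inRange(hsv,(0,0,120),(180,60,255));A=np.array
L=[]
for r in range(200,302,4):
    row=m[r,165:253].nonzero()[0]+165   # left of battery
    row=row[row<252]
    if r>215: L.append(((row.min(),r),(row.max(),r)))
P=[[ (T.T@(onplane(d,A(u,float)+.5*k,o+6*T[:,2],T[:,2])-o))[:2] for u,k in zip(l,(0,0))] for l in L]
P=np.array(P)
for i in(0,1):
    vx,vy,x0,y0=cv2.fitLine(P[:,i].astype(np.float32),cv2.DIST_HUBER,0,.01,.01)[:,0];ang=np.arctan2(vy,vx)
    print(np.degrees(ang),"dist from pivot",(0-x0)*-vy+(72-y0)*vx, [x0,y0])
print(P[::6].round(1).tolist())
```

```text
32.38081 dist from pivot -37.358437 [np.float32(-62.698425), np.float32(76.476776)]
15.648999 dist from pivot 14.5297165 [np.float32(-65.0248), np.float32(38.69576)]
[[[-22.8, 102.4], [-22.7, 50.2]], [[-44.6, 76.4], [-44.6, 45.0]], [[-67.3, 69.8], [-67.3, 38.7]], [[-90.9, 62.9], [-90.9, 31.3]]]
```

Run:
```python
from h import *
from rig import get_state
p=np.load("tray1.npy");T=trayR(p[3]);o=p[:3];s=get_state();a=np.radians(16.0)
Rt=np.c_[T[:,0],-T[:,1],-T[:,2]];Rt=R.from_rotvec(T[:,2]*a).as_matrix()@Rt
print("rot",R.from_matrix(Rt@R.from_quat(s["tcp_rot"]).as_matrix().T).as_rotvec().round(3),s["q"])
for h in(130,26):
    w=T@[-169.7,24.9,h]+o;print(w.round(1),((w-s["ee_pos"])/10).round(2))
```

```text
rot [ 0.014 -0.122  0.249] [-0.39107546  0.25861679  1.54256263  0.39193779  1.57654421 -0.55952152]
[ 569.7 -123.7  155.4] [ -0.75 -13.6  -11.36]
[564.2 -78.4  62. ] [ -1.31  -9.07 -20.71]
```

```bash
python3 -m creep '[[[-0.15,-3.5,-2],[0.003,-0.03,0.06],1],[[-0.3,-7,-4],[0.007,-0.06,0.12],1],[[-0.5,-10.5,-7],[0.01,-0.09,0.18],1],[[-0.75,-13.6,-10],[0.014,-0.122,0.249],1],[[-0.75,-13.6,-11.4],[0.014,-0.122,0.249],1],[[-0.75,-13.6,-11.4],[0.014,-0.122,0.249],1],[[-0.75,-13.6,-11.4],[0.014,-0.122,0.249],1]]'
python3 - <<'E'
from h import *
s,d=wrist("w5");p=np.load("tray1.npy");T=trayR(p[3]);o=p[:3];a=np.radians(196)
print((T.T@(s["ee_pos"]-o)).round(1))
W=lambda x,y,z:T@[x*np.cos(a)-y*np.sin(a),72+x*np.sin(a)+y*np.cos(a),z]+o
print(proj(d,[W(176.5,-15,30),W(176.5,15,30),W(144,0,8),W(174,15,8),W(174,-15,8)]).round(0).tolist())
cv2.imwrite("pics/w5c.png",d["pixels"][:,:,::-1])
E
```

```text
clock: 8.55
ee_pos: [569.9, -122.4, 155.4]
tcp_rot: [0.538, 0.812, 0.171, -0.147]
ft_force: [-0.3, -0.3, 0.1]
opening: 88.1
grip_force: 0.0
[-168.6   24.6  129.4]
[[263.0, 216.0], [309.0, 216.0], [286.0, 162.0], [307.0, 203.0], [265.0, 203.0]]
```

View pics/w5c.png

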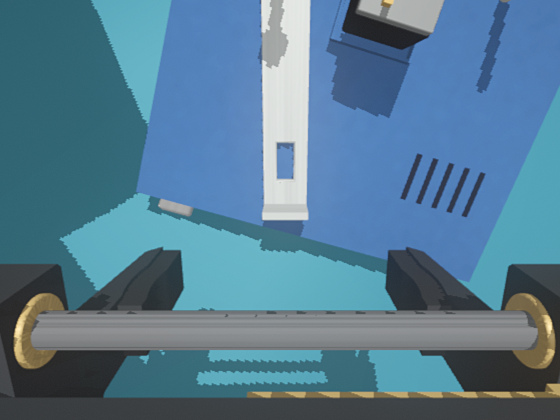

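The slot (286,160) and the lip (263-308, 218) are where predicted, and the strap is aligned with the tool. Descend and grip.

```bash
python3 -m creep '[[[-0.18,1.5,-3.1],[0,0,0],1],[[-0.36,2.9,-6.2],[0,0,0],1],[[-0.45,3.7,-7.8],[0,0,0],1],[[-0.54,4.4,-9.3],[0,0,0],1],[[-0.54,4.4,-9.3],[0,0,0],0.3],[[-0.54,4.4,-9.3],[0,0,0],-0.1],[[-0.54,4.4,-9.3],[0,0,0],-0.4],[[-0.54,4.4,-9.3],[0,0,0],-1],[[-0.54,4.4,-9.3],[0,0,0],-1],[[-0.54,4.4,-9.3],[0,0,0],-1],[[-0.54,4.4,-9.3],[0,0,0],-1]]' 60;  python3 -m creep '[[[0,0,0],[0,0,0],-1],[[0,0,0],[0,0,0],-1],[[0,0,0],[0,0,0],-1]]'
python3 - <<'E'
from h import *
from rig import get_state
p=np.load("tray1.npy");T=trayR(p[3]);o=p[:3];s=get_state();print((T.T@(s["ee_pos"]-o)).round(1),T.T@s["ft_force"],s["q"])
E
```

```text
clock: 9.7
ee_pos: [564.8, -80.1, 62.9]
tcp_rot: [0.538, 0.812, 0.171, -0.146]
ft_force: [0.5, 0.0, 0.5]
opening: 33.8
grip_force: 0.0
clock: 10.0
ee_pos: [564.9, -80.1, 62.8]
tcp_rot: [0.538, 0.813, 0.171, -0.145]
ft_force: [0.2, -0.9, 0.9]
opening: 28.4
grip_force: 60.0
[-170.9   24.5   27.6] [-0.46592102 -0.09490423  1.21100516] [-0.53825343  0.54342258  1.61969157  0.36888294  1.28707019 -1.09929124]
```

```bash
python3 -m creep '[[[0.05,-0.43,0.9],[0,0,0],-1],[[0.1,-0.87,1.8],[0,0,0],-1],[[0.15,-1.3,2.7],[0,0,0],-1],[[0.2,-1.74,3.6],[0,0,0],-1],[[0.2,-1.74,3.6],[0,0,0],-1]]'; python3 -m creep '[[[0.05,-0.43,0.9],[0,0,0],-1],[[0.1,-0.87,1.8],[0,0,0],-1],[[0.15,-1.3,2.7],[0,0,0],-1],[[0.19,-1.57,3.24],[0,0,0],-1],[[0.19,-1.57,3.24],[0,0,0],-1],[[0.19,-1.57,3.24],[0,0,0],-1]]'
python3 - <<'E'
from h import *
s,d=wrist("w6");p=np.load("tray1.npy");T=trayR(p[3]);o=p[:3];print((T.T@(s["ee_pos"]-o)).round(1),T.T@s["ft_force"],s["moment"])
# strap hole/slot expected in image if flat in tool frame
E
```

```text
clock: 10.5
ee_pos: [567.9, -98.7, 100.6]
tcp_rot: [0.538, 0.813, 0.171, -0.144]
ft_force: [1.0, 0.4, -1.7]
opening: 28.5
grip_force: 60.0
clock: 11.1
ee_pos: [568.6, -113.1, 131.1]
tcp_rot: [0.538, 0.812, 0.171, -0.146]
ft_force: [-0.8, -0.0, -2.6]
opening: 28.4
grip_force: 60.0
[-170.8   24.8  103.5] [-1.06025943  0.78741465 -2.33351143] [-0.5892483  -0.20405807 -0.01344521]
```

Run:
```python
from h import *
from rig import get_state
p=np.load("tray1.npy");T=trayR(p[3]);o=p[:3];s=get_state();print((T.T@(s["ee_pos"]-o)).round(1))
d=np.load("w6.npz");c=dict(K=d["K"],cam_to_world=d["T_tool_cam"])
hsv=cv2.cvtColor(d["pixels"],cv2.COLOR_RGB2HSV);m=cv2.inRange(hsv,(0,0,110),(180,60,255))
n,l,st,_=cv2.connectedComponentsWithStats(m)
i=[k for k in range(1,n) if l[100,260:310].tolist().count(k)>5];print([st[k].tolist() for k in i])
zt=20.  # strap top in tool z: 27.6-2-6
for r in range(5,290,20):
    x=np.isin(l[r],i).nonzero()[0]
    if len(x):
        P=[onplane(c,(u,r),[0,0,zt],[0,0,1]) for u in(x.min()-.5,x.max()+.5)];print(r,x.min(),x.max(),np.round(P,1)[:,:2].tolist(),round(P[0][1]-P[1][1],1))
```

```text
[-170.7   24.9  103.1]
[[247, 0, 79, 293, 20061]]
5 247 325 [[104.9, -14.5], [104.9, 15.0]] -29.5
25 247 325 [[98.1, -14.7], [98.1, 15.2]] -29.9
45 247 324 [[91.1, -14.9], [91.1, 15.0]] -29.9
65 248 323 [[83.9, -14.7], [83.9, 14.8]] -29.5
85 248 323 [[76.5, -14.9], [76.5, 15.1]] -30.0
105 248 322 [[68.9, -15.1], [68.9, 14.9]] -30.0
125 248 321 [[61.1, -15.3], [61.1, 14.7]] -30.0
145 249 321 [[53.1, -15.1], [53.1, 14.9]] -30.0
165 249 320 [[44.8, -15.3], [44.8, 14.7]] -30.0
185 249 320 [[36.3, -15.6], [36.3, 14.9]] -30.5
205 249 319 [[27.5, -15.8], [27.5, 14.7]] -30.5
225 250 319 [[18.4, -15.6], [18.4, 15.0]] -30.6
245 250 318 [[9.1, -15.8], [9.1, 14.8]] -30.6
265 250 317 [[-0.5, -16.1], [-0.5, 14.5]] -30.6
285 247 321 [[-10.5, -17.7], [-10.5, 16.6]] -34.3
```

View pics/w6.png

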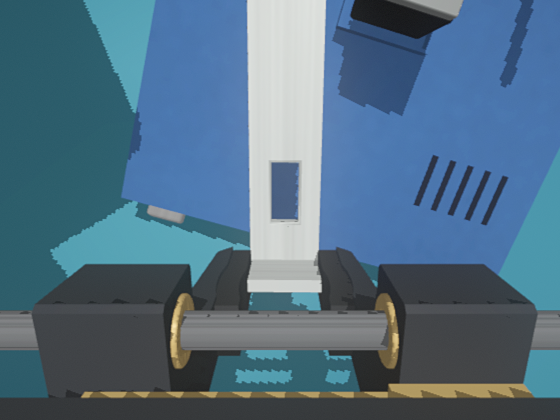

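The strap (cols 248-322) is held square to the tool and nearly level, with its slot at (285,190). That is my last viewed picture, so checks are numeric from here. Compute the swing arc.

```bash
cat > arc.py <<'E'
from h import *
from rig import get_state
import sys
th1=float(sys.argv[1]);n=int(sys.argv[2]);dz=float(sys.argv[3])
p=np.load("tray1.npy");T=trayR(p[3]);o=p[:3];s=get_state();P=T.T@(s["ee_pos"]-o);Rc=R.from_quat(s["tcp_rot"]).as_matrix()
X=T.T@(-Rc[:,0]);Z=T.T@-Rc[:,2];a0=np.degrees(np.arctan2(X[1],X[0]))%360;r=np.hypot(P[0],P[1]-72)
print("strap ang",a0,"pos ang",np.degrees(np.arctan2(P[1]-72,P[0]))%360,"r",r,"z",P[2],"tilt",Z.round(4),"q",np.round(s["q"],2))
for i in range(1,n+1):
    th=np.radians(a0+(th1-a0)*i/n);Q=T@[r*np.cos(th),72+r*np.sin(th),P[2]+dz*i/n]+o
    Rt=R.from_rotvec(T[:,2]*(th-np.pi)).as_matrix()@np.c_[T[:,0],-T[:,1],-T[:,2]]
    print(((Q-s["ee_pos"])/10).round(2).tolist(),R.from_matrix(Rt@Rc.T).as_rotvec().round(3).tolist())
E
python3 arc.py 234 12 -1
```

```text
strap ang 196.02043347280917 pos ang 195.41786327222306 r 177.0648188642207 z 103.09103329305556 tilt [ 2.e-04 -0.e+00  1.e+00] q [-0.58  0.47  1.56  0.35  1.42 -1.09]
[1.07, 0.45, 0.14] [0.003, -0.024, 0.05]
[1.93, 0.87, 0.29] [0.006, -0.048, 0.099]
[2.78, 1.34, 0.46] [0.009, -0.072, 0.149]
[3.59, 1.84, 0.64] [0.012, -0.096, 0.199]
[4.38, 2.39, 0.85] [0.015, -0.12, 0.248]
[5.13, 2.97, 1.08] [0.018, -0.144, 0.298]
[5.84, 3.59, 1.33] [0.021, -0.168, 0.348]
[6.52, 4.24, 1.6] [0.024, -0.192, 0.397]
[7.16, 4.93, 1.88] [0.027, -0.216, 0.447]
[7.76, 5.64, 2.18] [0.03, -0.24, 0.496]
[8.31, 6.39, 2.5] [0.032, -0.264, 0.546]
[8.82, 7.15, 2.83] [0.035, -0.288, 0.596]
```

```bash
python3 -m creep '[[[1.07,0.45,0.14],[0.003,-0.024,0.05],-1],[[1.93,0.87,0.29],[0.006,-0.048,0.1],-1],[[2.78,1.34,0.46],[0.009,-0.072,0.149],-1],[[3.59,1.84,0.64],[0.012,-0.096,0.199],-1],[[4.38,2.39,0.85],[0.015,-0.12,0.248],-1],[[5.13,2.97,1.08],[0.018,-0.144,0.298],-1],[[5.84,3.59,1.33],[0.021,-0.168,0.348],-1],[[6.52,4.24,1.6],[0.024,-0.192,0.397],-1],[[7.16,4.93,1.88],[0.027,-0.216,0.447],-1],[[7.76,5.64,2.18],[0.03,-0.24,0.496],-1],[[8.31,6.39,2.5],[0.032,-0.264,0.546],-1],[[8.82,7.15,2.83],[0.035,-0.288,0.596],-1]]'; python3 -m creep '[[[0,0,0],[0,0,0],-1],[[0,0,0],[0,0,0],-1]]';  python3 arc.py 270 12 0
```

```text
clock: 12.35
ee_pos: [656.6, -40.8, 158.7]
tcp_rot: [0.243, 0.944, 0.209, -0.083]
ft_force: [-1.1, -1.0, -2.1]
opening: 28.4
grip_force: 60.0
clock: 12.55
ee_pos: [656.4, -41.3, 158.7]
tcp_rot: [0.245, 0.943, 0.209, -0.083]
ft_force: [0.4, -0.1, -2.8]
opening: 28.4
grip_force: 60.0
strap ang 233.93527381406395 pos ang 233.9358477823709 r 177.00609821309712 z 101.74340126162771 tilt [ 2.e-04 -9.e-04  1.e+00] q [-0.42  0.56  1.37  0.39  1.47 -1.57]
[0.44, 0.75, 0.34] [0.003, -0.024, 0.047]
[0.84, 1.51, 0.68] [0.006, -0.046, 0.094]
[1.19, 2.29, 1.04] [0.009, -0.069, 0.141]
[1.49, 3.09, 1.41] [0.012, -0.092, 0.188]
[1.75, 3.9, 1.78] [0.014, -0.115, 0.235]
[1.97, 4.71, 2.17] [0.017, -0.138, 0.282]
[2.13, 5.54, 2.56] [0.02, -0.161, 0.33]
[2.25, 6.37, 2.95] [0.023, -0.183, 0.377]
[2.32, 7.21, 3.35] [0.026, -0.206, 0.424]
[2.34, 8.04, 3.76] [0.028, -0.229, 0.471]
[2.31, 8.88, 4.16] [0.031, -0.252, 0.518]
[2.23, 9.71, 4.57] [0.034, -0.275, 0.565]
```

```bash
python3 -m creep '[[[0.44,0.75,0.34],[0.003,-0.024,0.047],-1],[[0.84,1.51,0.68],[0.006,-0.046,0.094],-1],[[1.19,2.29,1.04],[0.009,-0.069,0.141],-1],[[1.49,3.09,1.41],[0.012,-0.092,0.188],-1],[[1.75,3.9,1.78],[0.014,-0.115,0.235],-1],[[1.97,4.71,2.17],[0.017,-0.138,0.282],-1],[[2.13,5.54,2.56],[0.02,-0.161,0.33],-1],[[2.25,6.37,2.95],[0.023,-0.183,0.377],-1],[[2.32,7.21,3.35],[0.026,-0.206,0.424],-1],[[2.34,8.04,3.76],[0.028,-0.229,0.471],-1],[[2.31,8.88,4.16],[0.031,-0.252,0.518],-1],[[2.23,9.71,4.57],[0.034,-0.275,0.565],-1]]'; python3 -m creep '[[[0,0,0],[0,0,0],-1],[[0,0,0],[0,0,0],-1],[[0,0,0],[0,0,0],-1]]';  python3 arc.py 270 1 0
python3 - <<'E'
from h import *
s,d=wrist("w7");c=dict(K=d["K"],cam_to_world=d["T_tool_cam"]);p=np.load("tray1.npy");T=trayR(p[3]);o=p[:3]
print("stud tip px pred",proj(d,[T@[0,-72,66]+o,T@[0,-72,68]+o]).round(1).tolist())
hsv=cv2.cvtColor(d["pixels"],cv2.COLOR_RGB2HSV);g=d["pixels"]
# print coarse map of the slot zone (value, B=blue)
for r in range(150,236,5): print(r,"".join("#" if hsv[r,k,1]>90 else ("o" if hsv[r,k,2]<150 else ".") for k in range(236,336,2)))
E
```

```text
clock: 13.75
ee_pos: [678.6, 55.4, 204.6]
tcp_rot: [-0.06, 0.972, 0.225, -0.013]
ft_force: [-0.6, 0.3, -2.1]
opening: 28.9
grip_force: 60.0
clock: 14.05
ee_pos: [678.9, 54.9, 204.6]
tcp_rot: [-0.059, 0.973, 0.225, -0.013]
ft_force: [-0.4, -0.4, -2.1]
opening: 28.2
grip_force: 60.0
strap ang 269.9374197523282 pos ang 269.7599289788248 r 177.1189796056587 z 102.27009570678759 tilt [-6.0e-04  1.2e-03  1.0e+00] q [-0.28  0.52  1.33  0.42  1.49 -2.04]
[-0.01, 0.07, 0.03] [-0.001, 0.001, 0.002]
stud tip px pred [[284.8, 184.3], [284.8, 185.2]]
150 ######.....................................#######
155 ######.....................................#######
160 ######.....................................#######
165 ######o...........###oooooo..##oo..........#######
170 ######o...........###oooooo..##oo..........#######
175 ######............###ooooooo.##oo..........#######
180 #######...........###oooooooo##oo..........#######
185 #######...........###oooooooo##o...........#######
190 #######...........######ooo####oo.........########
195 #######...........#############oo.........########
200 #######...........#############oo.........########
205 #######...........#############o..........########
210 #######...........#############o..........########
215 #######...........#############ooooooooooo########
220 #######ooooooooooooooooooooooooooooooooooo########
225 #######ooooooooooooooooooooooooooooooooooo########
230 #######ooooooooooooooooooooooooooooooooooo########
235 #######ooooooooooooooooooooooooooooooooooo########
```

The stud shows through the slot: slot cols 272-298, stud cols 278-292, both centred near 285, with the tip inside the slot's length. Lower.

```bash
python3 -m creep '[[[-0.02,0.23,-0.36],[0,0,0.002],-1],[[-0.05,0.42,-0.75],[0,0,0.002],-1],[[-0.07,0.6,-1.11],[0,0,0.002],-1],[[-0.09,0.72,-1.35],[0,0,0.002],-1],[[-0.11,0.85,-1.59],[0,0,0.002],-1],[[-0.11,0.85,-1.59],[0,0,0.002],-1],[[-0.11,0.85,-1.59],[0,0,0.002],-1]]';python3 arc.py 270 1 0; python3 -m creep '[[[-0.01,0.09,-0.18],[0,0,0],-1],[[-0.01,0.09,-0.18],[0,0,0],-1]]'; python3 arc.py 270 1 0
```

```text
clock: 14.8
ee_pos: [678.0, 64.1, 189.2]
tcp_rot: [-0.061, 0.972, 0.225, -0.013]
ft_force: [0.3, -0.3, -1.8]
opening: 28.6
grip_force: 60.0
strap ang 270.17162511794197 pos ang 270.2699091330908 r 177.33981268903207 z 84.45429322731333 tilt [-5.e-04  6.e-04  1.e+00] q [-0.26  0.53  1.34  0.42  1.46 -2.05]
[0.01, -0.07, -0.04] [-0.001, 0.002, -0.002]
clock: 15.0
ee_pos: [678.0, 65.0, 187.4]
tcp_rot: [-0.061, 0.972, 0.225, -0.013]
ft_force: [-0.2, -0.1, -2.2]
opening: 28.5
grip_force: 60.0
strap ang 270.1718934248619 pos ang 270.26835668931653 r 177.47408085295262 z 82.45210103587522 tilt [-4.0e-04  1.1e-03  1.0e+00] q [-0.26  0.53  1.35  0.42  1.46 -2.05]
[0.01, -0.07, -0.04] [-0.001, 0.002, -0.002]
```

```bash
for i in 1 2 ; do :; done; python3 -m creep '[[[-0.005,0.045,-0.09],[0,0,0],-1],[[-0.01,0.09,-0.18],[0,0,0],-1],[[-0.01,0.09,-0.18],[0,0,0],-1]]'; python3 -m creep '[[[-0.005,0.045,-0.09],[0,0,0],-1],[[-0.005,0.045,-0.09],[0,0,0],-1]]'; python3 arc.py 270 1 0
```

```text
clock: 15.3
ee_pos: [677.9, 65.9, 185.6]
tcp_rot: [-0.061, 0.972, 0.225, -0.013]
ft_force: [1.6, -0.3, -1.5]
opening: 28.2
grip_force: 60.0
clock: 15.5
ee_pos: [678.0, 66.3, 184.9]
tcp_rot: [-0.061, 0.972, 0.225, -0.013]
ft_force: [0.9, 0.3, -0.8]
opening: 28.4
grip_force: 60.0
strap ang 270.1745155332186 pos ang 270.2773957523703 r 177.54728321022642 z 79.5575139587665 tilt [-4.0e-04  1.2e-03  1.0e+00] q [-0.26  0.53  1.35  0.42  1.45 -2.05]
[0.01, -0.08, -0.04] [-0.001, 0.002, -0.002]
```

```bash
python3 -m creep '[[[-0.005,0.045,-0.09],[0,0,0],-1],[[-0.005,0.045,-0.09],[0,0,0],-1],[[-0.005,0.045,-0.09],[0,0,0],-0.3],[[-0.005,0.045,-0.09],[0,0,0],0],[[-0.005,0.045,-0.09],[0,0,0],0.1],[[-0.005,0.045,-0.09],[0,0,0],0.3],[[-0.005,0.045,-0.09],[0,0,0],0.3]]'; python3 -m creep '[[[0.1,-0.87,1.8],[0,0,0],0.3],[[0.21,-1.74,3.6],[0,0,0],0.3],[[0.32,-2.6,5.4],[0,0,0],0.3],[[0.53,-4.35,9],[0,0,0],0.3],[[0.74,-6.1,12.6],[0,0,0],0.3],[[0.74,-6.1,12.6],[0,0,0],0.3],[[0.74,-6.1,12.6],[0,0,0],0.3]]'
cat > chk.py <<'E'
from h import *
s,d=wrist("w8");c=dict(d);p=np.load("tray1.npy");T=trayR(p[3]);o=p[:3]
n=T[:,2];hsv=cv2.cvtColor(d["pixels"],cv2.COLOR_RGB2HSV)
W=[[0,-72,58],[0,-72,66],[-15,-100,58],[15,-100,58],[-15,50,58],[15,50,58]]
q=proj(d,np.array(W)@T.T+o);print("tip etc px",q.round(1).tolist())
m=cv2.inRange(hsv,(0,0,110),(180,70,255))
for y in range(-100,51,10):
    u=proj(d,T@[0,y,58]+o)[0];r=int(round(u[1]))
    if not 0<=r<290: continue
    x=m[r].copy();k=int(u[0]);l=k
    print(y,r,"".join(".#"[v>0] for v in m[r,k-60:k+60:2]))
E
python3 chk.py
```

```text
clock: 16.2
ee_pos: [677.6, 66.8, 183.7]
tcp_rot: [-0.061, 0.972, 0.225, -0.013]
ft_force: [0.3, -0.1, -0.3]
opening: 56.8
grip_force: 0.0
clock: 16.9
ee_pos: [685.5, 5.2, 310.7]
tcp_rot: [-0.06, 0.973, 0.224, -0.012]
ft_force: [0.1, -0.3, 0.1]
opening: 57.2
grip_force: 0.0
tip etc px [[283.1, 150.2], [283.0, 151.4], [264.6, 184.5], [301.4, 184.7], [262.2, -23.4], [304.7, -23.3]]Traceback (most recent call last):
  File "chk.py", line 11, in <module>
    print(y,r,"".join(".#"[v>0] for v in m[r,k-60:k+60:2]))
              ~~~~~~~^^^^^^^^^^^^^^^^^^^^^^^^^^^^^^^^^^^^^
  File "chk.py", line 11, in <genexpr>
    print(y,r,"".join(".#"[v>0] for v in m[r,k-60:k+60:2]))
                      ~~~~^^^^^
TypeError: string indices must be integers, not 'numpy.bool'
```

Run:
```python
from h import *
d=np.load("w8.npz");p=np.load("tray1.npy");T=trayR(p[3]);o=p[:3];n=T[:,2]
g=cv2.cvtColor(d["pixels"],cv2.COLOR_RGB2HSV)
for r in range(118,196,3): print(r,"".join("#" if g[r,k,1]>90 else("o" if g[r,k,2]<150 else ".") for k in range(245,325)))
m=cv2.inRange(g,(0,0,150),(180,70,255))
bt=lambda u,r,h:(T.T@(onplane(d,(u,r),o+h*n,n)-o)).round(1)[:2]
for r in (5,20,110,125,175):
    x=m[r,240:330].nonzero()[0]+240;print(r,x.min(),x.max(),bt(x.min()-.5,r,58),bt(x.max()+.5,r,58))
```

```text
118 ####################........................................####################
121 ####################........................................####################
124 ####################........................................####################
127 ####################........................................####################
130 ####################.......................................o####################
133 ####################........................oooo...........o####################
136 ####################............o##############oo..........o####################
139 ####################.............###oooooo#####oo..........#####################
142 ####################o...........o#ooooooooo####o...........#####################
145 ####################o...........o#oooooooooo###o...........#####################
148 ####################o.......ooooo#ooooo....o###o...........#####################
151 ####################.......ooooo##oo.......o###oo..........#####################
154 ####################..........ooo##oooooooo####oo..........#################
[... 602 characters left out ...]
8 ####################o......................................#####################
181 ####################o.....................................o#####################
184 ####################o.....................................o#####################
187 #####################.................................o...o#####################
190 ####################ooooooooooooooooooooooooooooooooooooooo#####################
193 ####################ooooooooooooooooooooooooooooooooooooooo#####################
5 264 306 [-14.3  31.9] [16.6 32. ]
20 264 306 [-14.4  22.1] [16.8 22.2]
110 265 304 [-14.4 -41.1] [ 16.5 -41. ]
125 265 304 [-14.6 -52.5] [ 16.7 -52.4]
175 265 303 [-15.  -92.1] [ 16.6 -92. ]
```

Slot rows 135-165, cols 278-292, with the stud cap bright at (284,150) inside it; strap edges run straight at x = -14.5 and 16.5 mm. One numeric check of flatness from the side camera.

Run:
```python
from h import *
from rig import *
d=get_image("side");s0=np.load("side0.npz")
p=np.load("tray1.npy");T=trayR(p[3]);o=p[:3]
for y in(80,65,40,30,-30,-50,-90):
    q=proj(d,np.array([[15,y,52],[15,y,58]])@T.T+o);k=int(q[0,0].round())
    print(y,q.round(1).tolist(),[(int(r),*d["pixels"][r,k].tolist()) for r in range(int(q[1,1])-4,int(q[0,1])+5)])
q=proj(d,np.array([[0,-104.5,80],[0,72,100],[0,-72,66]])@T.T+o);print(q.round(1).tolist())
```

```text
80 [[293.1, 202.3], [293.1, 200.2]] [(196, 52, 75, 84), (197, 71, 88, 95), (198, 110, 120, 121), (199, 147, 152, 152), (200, 160, 165, 163), (201, 146, 152, 152), (202, 107, 118, 121), (203, 58, 81, 87), (204, 45, 71, 81), (205, 43, 70, 77), (206, 46, 72, 78)]
65 [[287.9, 202.3], [287.9, 200.3]] [(196, 67, 86, 90), (197, 78, 93, 97), (198, 114, 123, 122), (199, 148, 152, 152), (200, 160, 164, 163), (201, 147, 153, 151), (202, 106, 119, 120), (203, 67, 87, 92), (204, 52, 76, 83), (205, 46, 73, 79), (206, 53, 74, 83)]
40 [[279.3, 202.4], [279.3, 200.4]] [(196, 31, 64, 73), (197, 56, 81, 88), (198, 93, 108, 111), (199, 136, 142, 142), (200, 156, 161, 160), (201, 146, 152, 151), (202, 104, 116, 118), (203, 51, 79, 87), (204, 34, 66, 77), (205, 27, 64, 75), (206, 25, 63, 73)]
30 [[275.9, 202.5], [275.8, 200.4]] [(196, 27, 63, 73), (197, 53, 77, 82), (198, 95, 108, 110), (199, 135, 143, 142), (200, 156, 161, 160), (201, 148, 155, 154), (202, 109, 121, 124), (203, 59, 83, 89), (204, 26, 63, 73), (205, 31, 65, 76), (206, 20, 61, 72)]
-30 [[255.2, 202.7], [255.2, 200.6]] [(196, 37, 87, 98), (197, 51, 82, 94), (198, 81, 101, 106), (199, 124, 134, 133), (200, 152, 157, 155), (201, 148, 154, 154), (202, 115, 127, 130), (203, 69, 91, 97), (204, 35, 68, 75), (205, 26, 64, 75), (206, 31, 72, 83)]
-50 [[248.3, 202.8], [248.3, 200.7]] [(196, 101, 69, 52), (197, 84, 76, 73), (198, 84, 95, 98), (199, 123, 133, 134), (200, 148, 153, 152), (201, 153, 159, 157), (202, 128, 137, 138), (203, 82, 99, 104), (204, 44, 77, 86), (205, 38, 86, 100), (206, 45, 104, 120)]
-90 [[234.6, 202.9], [234.6, 200.9]] [(196, 41, 64, 69), (197, 33, 68, 77), (198, 69, 89, 94), (199, 117, 128, 127), (200, 149, 154, 152), (201, 152, 158, 157), (202, 129, 139, 140), (203, 83, 100, 104), (204, 42, 71, 80), (205, 30, 64, 75), (206, 32, 67, 76)]
[[230.0, 192.9], [290.1, 185.4], [241.2, 197.5]]
```

The strap's band centre follows the flat prediction (slope within 0.2 px over 170 mm) at the right height, and the robot is clear.

```bash
python3 -c "
from rig import *
print(sign_off())"
```

```text
the job is handed in; nothing more can be done
None
```

I fitted the battery in its pocket, swung the steel strap over it with its slot on the short stud, and handed the job in at about 17 s; my camera checks showed everything seated and flat, but sign-off returned no verdict.

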